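Cull the wedge, then raise and hold the inspection lamp

ROBOT

A 6-joint arm with a two-finger parallel gripper is mounted at the origin on a cart in front of the work surface, level with it; the furniture and walls round the work are solid. World frame = base frame: x ahead of the robot, y to its left, z up, the work surface at z = 0. Lengths are in mm, angles in rad, forces in N, time in s.
With the tool pointing down it reaches from about 300 to 750 mm from the base axis. Payload 8.5 kg.
Tool frame: the origin (TCP) lies on the centre line of the jaws, within the pads' length; the fingertips stand 22 mm ahead of it and the grasp point (between the pads) lies 3 mm ahead of it (tip_extent is the z of the fingertips in the tool frame, in mm); z points along the fingers, y is the direction in which the jaws open and shut (so a half turn about z gives the same grasp; the last joint's range is limited). The gripper opens to 88 mm and grips with 3 to 60 N. Pads are 18 mm wide; open, the fingers measure 123 mm over their backs; the gripper's body (75 mm by 187 mm) begins 45 mm behind the grasp point.
Start: joints at [-1.402, 0.381, 1.297, -0, 1.464, -0.215], TCP at [205.939, -509.97, 260.748] pointing down, gripper open.
Joint ranges: [-3.11, 3.11], [-0.89, 2.33], [0.22, 2.48], [-1.42, 4.56], [0.17, 2.85], [-2.88, 2.88]. Speed limits (rad/s): [2.39, 2.39, 3.14, 3.14, 3.14, 3.14].

INTERFACE

Orientations are given as a 3x3 rotation matrix whose columns are the frame's x, y, z axes.
In Python, from rig import sense, grab_frame, close_job, find_in, trace, pinpoint, tip_extent gives the robot as it stands.
- The arm moves only by the tool step_arm, never from a script. Its argument "motion" is a list of rows, each a list of 2 entries, a list of its own where there are three numbers: the shift along the tool's x, y, z in mm, then the turn, a rotation vector about the tool's x, y, z in rad. A call has 1 to 20 rows; each row shifts and turns the commanded pose from where the row before left it, along the tool's axes as they then stand; what a row does not reach is not made up. A row lasts 1/8 s, in which the tool goes at most 62.5 mm and 10.7 degrees, less where a joint would pass 70% of its speed; a pose out of reach is approached as far as the arm can. A call with a gripper value outside its range is refused whole. "hand" is the finger opening in mm, from 0 to 88.1, set as the call begins (left out, the last holds). The fingers move at their own pace and stop on an object; "force" is the grip in N (left out, the last holds). Time passes only in rows, so rows that do not move let the fingers close. It gives the time, the measured TCP pose, the force and the opening at its end, in the units of the state.
- sense(): the state, without advancing time (a new reading comes with each control period).
- grab_frame(name): name is "side" or "top"; returns a dict with "pixels" (400x640x3 uint8, red, green, blue), "range_z" (400x640 float32, mm along the optical axis (not along the pixel's ray), 0 where there is no reading), "camera_matrix" (3x3 intrinsics, pixels), "R" (3x3) and "t" (3): a world point X has camera coordinates R X + t. Camera axes: x right, y down, z forward; pixel columns grow to the right and rows downward; lengths in mm; the calibration is good to about 2 mm. A picture is of the moment at which its call begins.
- close_job(): hands the job in, once; it reports no verdict.
Trained networks look in a picture, given as the dict that the camera call returned (one of the last four; its "shot" number tells which), for a name from the list of things; names that differ only in an ending like _2 or _b are one class to them, and where a whole thing is asked for, a point or a joint stands for the part that bears it (a point fixed in the world has none). Each returns a list of dicts, best first, with "p" (0 to 1); they miss things now and then, are a little off and sometimes report something else, mostly with a low value. They report only what shows in the picture. A call takes as long as a camera call. They do not tell look-alikes from the thing itself.
- find_in(label, picture): "box" ([left, top, right, bottom] in pixels, round what is visible of it).
- trace(label, picture): "mask" (400x640 bool, what is visible of it) and "box" ([left, top, right, bottom] in pixels, round what is visible of it).
- pinpoint(label, picture): "centre" ([column, row] in pixels: a listed point, or the origin of a listed thing).
The state is a dict: "clock": time; "joint_positions": joint angles; "joint_velocities": joint speeds; "effort": joint torques, N m; "tcp_pos": TCP position; "eef_rot": TCP orientation; "contact_force": force on the tool from outside, world axes, zero at the start; "torque": the same for the moment, N m; "opening": opening from 0.0 (shut) to 1.0 (fully open).
Only numpy, scipy, OpenCV 4.12 (cv2) and the standard library are available. Lean on these libraries where they do the work, as an engineer would, in place of code of your own. Each camera call takes 0.05 s, during which the arm holds its last target.

TASK

The wooden blocks on the dark mat are to be looked over under the inspection lamp. First take the one tapered wedge out of the batch and lay it in the plywood scrap tray, let go of it there, and leave the two straight blocks and everything else where they lie. Then take the lamp mast by its handle so that the release button on the handle's side is squeezed in, pull the mast straight up past its first stop to the second stop (fully extended), and finish still holding it up there in the gripper.

Things in the scene. Friction and masses are not known exactly. Their poses are not given: they have to be found in the camera images.
- wedge_center (a point): tapered pale-wood wedge (shim), 34 mm wide, 85 mm long, sloping along its length from 26 mm high at one end down to 4 mm at the other; the odd one of the three pieces on the mat. This point is the middle of its width and length, 8 mm above its underside (half its height there); x is across the 34 mm width (upright parallel sides), y along the 85 mm length; its thick end is at +y
- wedge: the same wedge; origin at the centre of its underside, axes as above
- block_0_center (a point): straight rectangular pale-wood block, 38 x 75 x 22 mm, one of two alike lying flat on the mat, to be left alone; this point is its centre (11 mm above its underside), its y axis runs along the 75 mm length
- block_1_center (a point): straight rectangular pale-wood block, 38 x 75 x 22 mm, one of two alike lying flat on the mat, to be left alone; this point is its centre (11 mm above its underside), its y axis runs along the 75 mm length
- mat: flat dark rubber mat, 130 (x) x 290 (y) x 6 mm, fixed; origin at the centre of its underside, top 6 mm above; the three wooden pieces lie on it in a row along y, centres about 95 mm apart, in any order
- scrap_tray: open plywood scrap tray, 120 mm (x) x 150 mm (y) outside, 34 mm high, walls and floor 5 mm thick (110 x 140 mm inside), fixed; origin at the centre of its underside
- mast: telescoping inspection-lamp mast, fixed to the bench by a round base 104 mm across; origin at the centre of the base's underside, mast axis straight up (z). A sleeve stands up to z = 92 mm; above it, on the sliding rod, come a round lamp head (70 mm across, z = 92 to 105 mm when the mast is down) and on top of that the black handle block, 28 mm (x) x 36 mm (y) x 56 mm high (z = 105 to 161 mm when down). y is the axis of the release button, which stands out on the +y side
- mast_grip (a point): centre of the handle block in plan, at the height of the button's centre and the best height to grip (29 mm above the lamp head, 27 mm below the handle's top); rises with the rod; axes as the mast's: grip across y, one finger on the button, the other on the opposite face
- mast_rod (a joint): extension of the mast in m: 0 fully down, 0.05 first stop, 0.100 second stop (end of travel). A catch blocks it at 0 and again at the first stop unless the button is squeezed in; with the button kept in it slides past the first stop. Weight and friction resist with about 3 to 5 N; let go at the second stop, it sinks back towards the first stop
- mast_button (a joint): release button on the +y side of the handle, 16 mm wide (x), 22 mm high, standing 6 mm proud (42 mm over handle and button): 0 out, 0.006 flush with the handle; the catch is free beyond about 0.004. Springs out by itself; takes 2 N to start and 6.5 N to press flush
- salve_jar: small round jar, 47 mm across, 44 mm high, bystander; origin at the centre of its underside
- screwdriver: screwdriver lying on the bench, 215 mm long, bystander; origin under its middle
- nut: large steel hex nut, 30 mm across, 13 mm high, bystander; origin at the centre of its underside
Things that resemble listed ones, but are neither listed nor needed, are in the scene too. Leave any turquoise look-alike of the wedge alone.

How it is judged:
By the outcome, as a careful person would: the job done as asked, in the order asked, and still so for the second after the job is handed in, while the arm keeps its last pose, push and grip.
It also fails if it takes over 51 s, if anything falls off the work surface, if the arm or the gripper's body presses on something with over 40 N, if the wrist force passes 120 N, or if a joint passes its speed limit or range.

## Working session

There is one attempt and no reset: what is moved stays moved. The work goes in short steps, Python scripts to look and compute and a tool call to move; the robot and the scene stay as the last step left them, time stands still between calls to the robot, and variables do not carry over. Pictures are saved under pics/ and viewed, and the job is handed in when it is done.

Besides the shell and the picture viewer there is one more tool, called after "Call:" as name(argument=value, ...) on one line, values as JSON. step_arm: Moves the arm, as the interface text tells. Its arguments: {"type":"object","properties":{"motion":{"type":"array","items":{"type":"array"}},"hand":{"type":"number"},"force":{"type":"number"}},"required":["motion"]}

```bash
ls; mkdir -p pics
python3 - <<'E'
from rig import *
import cv2,pickle
print(sense()); print(tip_extent)
P={}
for n in("top","side"):
    p=grab_frame(n);P[n]=p
    cv2.imwrite(f"pics/{n}0.png",p["pixels"][:,:,::-1])
    print(n,p["camera_matrix"],p["R"],p["t"])
    for l in["wedge_center","block_0_center","mast_grip","mast","scrap_tray","mat","salve_jar","nut","screwdriver","mast_button"]:
        try: print(l,[(round(d["p"],2),[round(float(v)) for v in d["centre"]]) for d in pinpoint(l,p)][:4])
        except Exception as e: print(l,e)
pickle.dump(P,open("P0.pkl","wb"))
E
```

```text
pics
{'clock': 0.0, 'joint_positions': array([-1.40230565e+00,  3.81212309e-01,  1.29821289e+00, -2.24458669e-05,
        1.46356723e+00, -2.15298709e-01]), 'joint_velocities': array([-0.00023804,  0.00017018,  0.00085058, -0.00075999,  0.0005314 ,
        0.00031624]), 'effort': array([-5.83992514e-04, -4.37929022e+01, -2.24559349e+01,  7.13187153e-02,
        3.52461927e-02, -1.24507701e-04]), 'tcp_pos': array([ 205.8951596 , -509.7634194 ,  260.14512369]), 'eef_rot': array([[ 9.27251542e-01,  3.74438930e-01, -2.56734929e-04],
       [ 3.74438916e-01, -9.27250562e-01,  1.37620634e-03],
       [ 2.77247621e-04, -1.37222100e-03, -9.99999020e-01]]), 'contact_force': array([0.40702863, 0.65788222, 0.01723635]), 'torque': array([1.02331451e-02, 2.77765140e-05, 2.55588584e-02]), 'opening': 0.9999524298153183}
22.0
top [[501.21587527   0.         323.57226088]
 [  0.         501.21587527 201.12889484]
 [  0.           0.           1.        ]] [[ 0.01399088 -0.99983631 -0.01147216]
 [-0.99848379 -0.01335923 -0.05340091]
 [ 0.05323891  0.01220189 -0.99850725]] [  27.63585446  570.45643832 
[... 528 characters left out ...]
86.38660614 197.03196231]
 [  0.           0.           1.        ]] [[-0.99700313  0.07618885  0.01341674]
 [ 0.03026585  0.54375122 -0.83870054]
 [-0.071195   -0.83578099 -0.54442759]] [ 536.9076041    68.96964436 1363.68426312]
wedge_center [(0.74, [341, 255]), (0.68, [350, 180])]
block_0_center [(0.74, [349, 215])]
mast_grip [(0.57, [325, 267])]
mast [(0.58, [326, 304])]
scrap_tray [(0.58, [291, 263]), (0.22, [342, 232])]
mat [(0.62, [344, 240])]
salve_jar [(0.65, [272, 300]), (0.47, [329, 302])]
nut [(0.49, [316, 197])]
screwdriver [(0.44, [316, 179])]
mast_button it knows: block_0_center, block_1_center, mast, mast_grip, mat, nut, salve_jar, scrap_tray, screwdriver, wedge, wedge_center
```

Run:
```python
import pickle,cv2
P=pickle.load(open("P0.pkl","rb"))
t=P["top"]["pixels"][120:300,160:480,::-1]; cv2.imwrite("pics/t0c.png",cv2.resize(t,None,fx=2.5,fy=2.5,interpolation=cv2.INTER_CUBIC))
t=P["side"]["pixels"][150:340,220:420,::-1]; cv2.imwrite("pics/s0c.png",cv2.resize(t,None,fx=3,fy=3,interpolation=cv2.INTER_CUBIC))
```

```text
(no output)
```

View pics/top0.png

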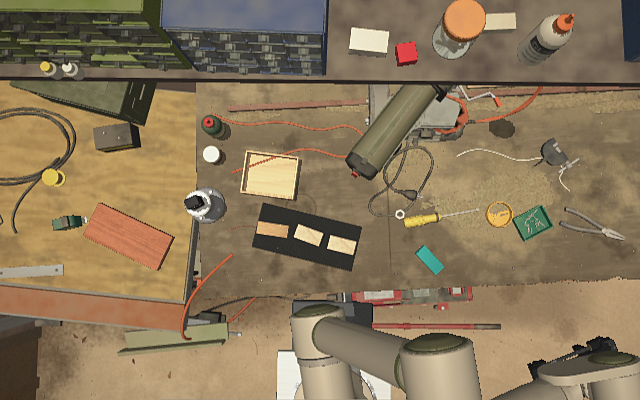

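View pics/t0c.png

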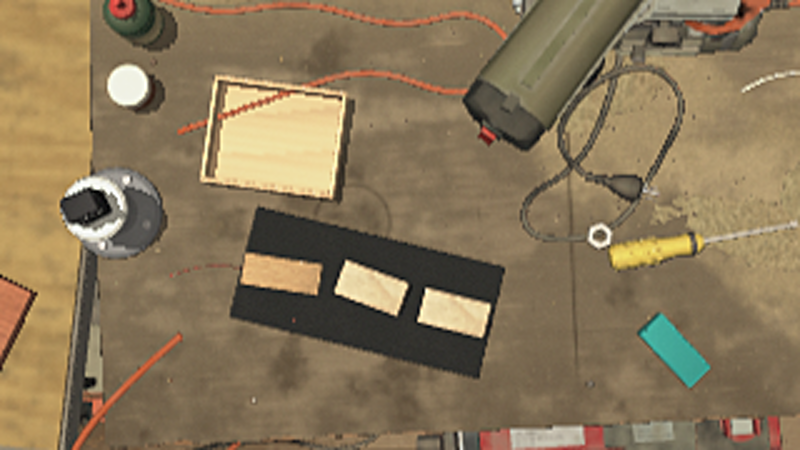

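View pics/s0c.png

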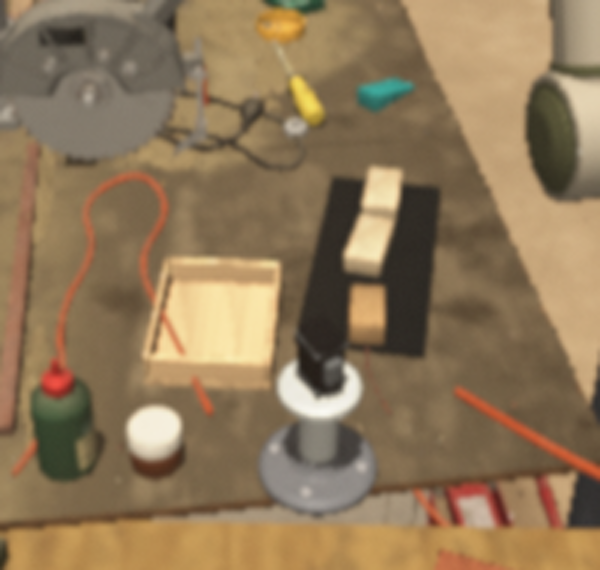

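View pics/side0.png

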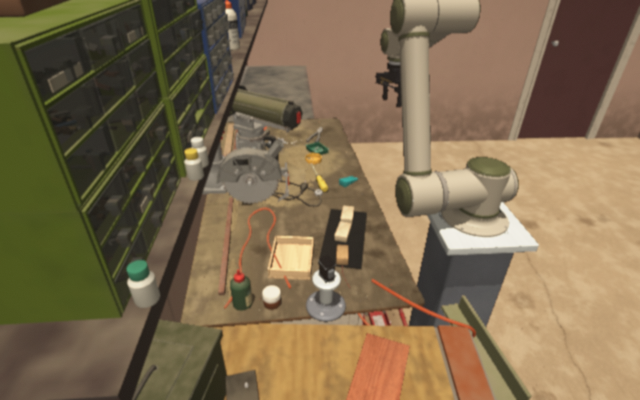

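The top view shows three pieces on the mat: the left one at (272,229), the middle one at (308,235) and the right one at (342,243). The turquoise look-alike is at (429,260), the tray at (271,175) and the mast at (200,205). Next I'll use depth to tell which piece is tapered.

```bash
cat > h.py <<'E'
import numpy as np,cv2
def cloud(p):
    z=p["range_z"].astype(float);K=np.array(p["camera_matrix"]);R=np.array(p["R"]);t=np.array(p["t"])
    v,u=np.mgrid[0:400,0:640]
    c=np.stack([(u-K[0,2])/K[0,0]*z,(v-K[1,2])/K[1,1]*z,z],-1)
    w=(c-t)@R; w[z==0]=np.nan
    return w
def proj(p,X):
    c=np.array(p["R"])@np.array(X,float)+np.array(p["t"]);q=np.array(p["camera_matrix"])@c
    return q[:2]/q[2]
def ray(p,uv,zw):
    K=np.array(p["camera_matrix"]);R=np.array(p["R"]);t=np.array(p["t"])
    d=R.T@np.linalg.solve(K,[uv[0],uv[1],1]);o=-R.T@t
    return o+d*(zw-o[2])/d[2]
E
python3 - <<'E'
import pickle
from h import *
np.set_printoptions(precision=1,suppress=True,linewidth=220)
P=pickle.load(open("P0.pkl","rb"))
p=P["top"];w=cloud(p)
print("z row slices")
for v in(222,226,229,232,236,240,244,248): print(v,w[v,250:366:3,2].round(0))
px=p["pixels"].astype(int)
# wood pieces: bright inside mat region
m=(px[:,:,0]>110)&(px[:,:,0]-px[:,:,2]>15)
matp=np.zeros((400,640),np.uint8)
cv2.fillPoly(matp,[np.array([[263,206],[360,229],[351,268],[255,246]])],1)
m=(m&(matp>0)).astype(np.uint8)
n,l,s,c=cv2.connectedComponentsWithStats(m)
for i in range(1,n):
    if s[i,4]<60: continue
    pts=np.argwhere(l==i)[:,::-1].astype(np.float32)
    W=w[l==i]; print(s[i],c[i],"z pct",np.nanpercentile(W[:,2],[5,25,50,75,95]))
    ctr=np.nanmean(W,0);print(ctr)
    r=cv2.minAreaRect(W[:,:2].astype(np.float32));print(r)
    A=np.c_[W[:,:2]-ctr[:2],np.ones(len(W))];g=np.isfinite(W[:,2]);print("slope",np.linalg.lstsq(A[g],W[g,2],rcond=None)[0][:2])
E
```

```text
z row slices
222 [ 2.  1. -1. 25. 30.  9.  2.  6.  3.  4. 10.  5.  3.  5.  4.  7.  7.  2.  7. 11.  5.  9.  5.  9.  7.  6.  7.  5.  6.  9.  7.  1. nan  2.  0.  4.  5.  3. -1.]
226 [11.  6. -2. 27. 29. 28. 24. 24. 22. 12. 14. 16. 13.  8.  7.  6. 28. 31. 11. 10.  3.  4.  9.  6. 12.  7.  4.  7.  6.  5.  2. -0.  2. 10.  5.  1.  5.  0. -1.]
229 [-2. -1.  7. 32. 24. 27. 23. 21. 20. 18. 18. 15. 12.  6. 10.  9. 21. 26. 27. 26. 27. 13. 12.  3.  5. 10. 10.  6.  7.  8.  7.  2.  5.  2.  6.  8.  6.  7. -3.]
232 [ 8.  1. 38. 27. 31. 26. 25. 25. 19. 16. 16. 13.  5.  7.  6. 24. 25. 27. 31. 28. 28. 30. 29. 27.  8.  7.  8.  6.  6. 11.  5.  7.  0. 10. 10. 12. 11.  1.  2.]
236 [-4. -0.  9.  5. -0.  4.  4.  2. 13. 21. 16. 14. 17.  7.  3. 27. 31. 23. 31. 30. 29. 26. 29. 29. 29.  2.  7. 32.  8.  7.  6.  6.  5.  6.  4.  6.  2. -5. -0.]
240 [-3.  6.  3.  5. 10.  6.  7.  8.  7.  6.  3.  6.  8.  7.  2.  4.  6.  9. 28. 33. 29. 28. 27. 27. 10.  5.  8. 30. 30. 24. 25. 33. 24. 26.  2.  8. 10. -0. -3.]
244 [ 2.  5.  4.  2.  7.  1. 15.  8.  3. -2.  9.  7.  4.  7. 10.  7.  4.  8. 10.  7.  5. 25. 28. 26.  5.  9. 33. 26. 34. 29. 30. 26. 27. 32. 30. 29.  1. -0. -4.]
248 [-1. -1.  6.  5.  8.  8.  7.  9.  8.  6. 10.  7.  8.  7.  5.  8.  7.  6.  7.  9.  5.  2.  6.  8.  4.  9. 28. 30. 29. 22. 33. 28. 29. 27. 28.  7.  5. -3.  1.]
[258 221  31  17 381] [272.9 229.2] z pct [ 7.9 14.9 20.3 25.6 31.3]
[489.3 176.1  20.1]
((489.20819091796875, 175.66567993164062), (79.93161010742188, 35.7556037902832), 81.65653991699219)
slope [-0.1  0.3]
[294 224  29  23 391] [308.  234.7] z pct [ 9.6 26.4 28.5 30.3 33.3]
[475.5  77.4  27.3]
((475.5322570800781, 78.05549621582031), (76.9322738647461, 39.68028259277344), 70.33628845214844)
slope [-0.2  0. ]
[327 235  29  20 394] [341.2 244.7] z pct [ 9.7 25.8 28.2 30.4 33.1]
[449.1 -15.3  27.1]
((448.86572265625, -15.313270568847656), (74.6312026977539, 39.40349578857422), 76.83867645263672)
slope [-0.2  0. ]
```

The left piece, at (272,229), slopes from z≈31 at its left (+y) end to z≈12 at its right end. The other two are flat at z≈28, and the turquoise piece is excluded. So the left piece is the wedge. I'll confirm it with a crop and measure the tray and mast at the same time.

Run:
```python
import pickle
from h import *
from rig import *
np.set_printoptions(precision=1,suppress=True,linewidth=220)
P={n:grab_frame(n) for n in("top","side")}
out=[]
for n in P:
    p=P[n];w=cloud(p)
    for lab in("wedge","mast","scrap_tray","mat"):
        for d in trace(lab,p)[:3]:
            m=d["mask"];W=w[m];W=W[np.isfinite(W[:,2])]
            print(n,lab,round(d["p"],2),np.round(d["box"]),m.sum(),"med",np.median(W,0))
            if lab=="mast":
                T=W[(W[:,2]>140)&(W[:,2]<180)]
                print(" handle top",len(T),T.mean(0),cv2.minAreaRect(T[T[:,2]>152][:,:2].astype(np.float32)))
                T=W[(W[:,2]>95)&(W[:,2]<115)];print(" head",len(T),cv2.minEnclosingCircle(T[:,:2].astype(np.float32)), T.mean(0))
                T=W[(W[:,2]>-10)&(W[:,2]<40)];print(" base",len(T),cv2.minEnclosingCircle(T[:,:2].astype(np.float32)))
            else:
                print(" rect",cv2.minAreaRect(W[:,:2].astype(np.float32)))
    for lab,z in(("wedge_center",14),("mast_grip",134),("scrap_tray",0),("mast",0),("mat",0)):
        print(n,lab,[(round(d["p"],2),ray(p,d["centre"],z)[:2]) for d in pinpoint(lab,p)][:2])
t=P["top"]["pixels"][170:250,170:320,::-1];cv2.imwrite("pics/t1.png",cv2.resize(t,None,fx=5,fy=5,interpolation=cv2.INTER_CUBIC))
t=P["side"]["pixels"][200:330,260:390,::-1];cv2.imwrite("pics/s1.png",cv2.resize(t,None,fx=4.5,fy=4.5,interpolation=cv2.INTER_CUBIC))
pickle.dump(P,open("P1.pkl","wb"))
```

```text
top wedge 0.83 [256. 225. 288. 236.] 380 med [489.2 178.2  21.7]
 rect ((488.3271179199219, 180.07443237304688), (88.69097900390625, 34.40571975708008), 81.33708953857422)
top wedge 0.69 [415. 248. 441. 273.] 381 med [ 409.7 -261.2   14.8]
 rect ((410.2034606933594, -263.570556640625), (84.70614624023438, 38.37152099609375), 45.57307815551758)
top mast 0.58 [184. 187. 226. 224.] 1107 med [550.8 354.1  24.1]
 handle top 187 [554.6 366.4 158.7] ((555.1250610351562, 368.6151428222656), (29.3453311920166, 37.06007766723633), 26.023202896118164)
 head 309 ((554.9007568359375, 367.3962097167969), 34.495140075683594) [553.3 358.9 105.2]
 base 563 ((554.2014770507812, 368.8533020019531), 52.4195442199707)
top scrap_tray 0.71 [240. 151. 301. 202.] 2389 med [641.7 191.9   6.3]
 rect ((642.2259521484375, 192.89590454101562), (159.64077758789062, 131.78749084472656), 83.3800277709961)
top scrap_tray 0.58 [184. 189. 210. 215.] 542 med [553.2 361.3 108.8]
 rect ((564.9143676757812, 379.52886962890625), (99.03451538085938, 65.8435287475586), 45.84247589111328)
top mat 0.82 [252. 205. 364. 274.] 375
[... 1095 characters left out ...]
677307128906), 58.51541519165039)
side scrap_tray 0.69 [265. 238. 315. 280.] 1730 med [642.2 185.    5.4]
 rect ((645.1997680664062, 180.65478515625), (175.2085723876953, 128.2765655517578), 83.169921875)
side mat 0.82 [320. 210. 369. 271.] 1537 med [463.9 109.8   4.3]
 rect ((485.63079833984375, 147.0635986328125), (433.35931396484375, 131.67845153808594), 76.7931900024414)
side wedge_center [(0.68, array([ 409.8, -244.9])), (0.48, array([485.4, 186.6]))]
side mast_grip [(0.93, array([560.6, 366. ])), (0.18, array([501.5, 252.1]))]
side scrap_tray [(0.96, array([643.8, 184.4])), (0.41, array([691.1, 344.9]))]
side mast [(0.62, array([553.5, 360.3]))]
side mat [(0.85, array([476. ,  82.3]))]
```

View pics/t1.png

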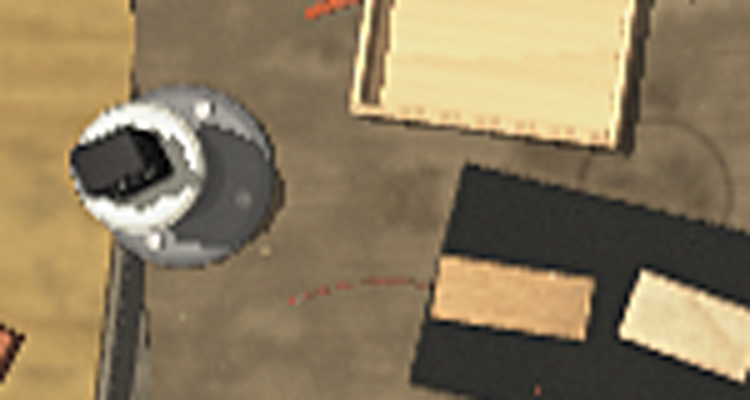

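View pics/s1.png

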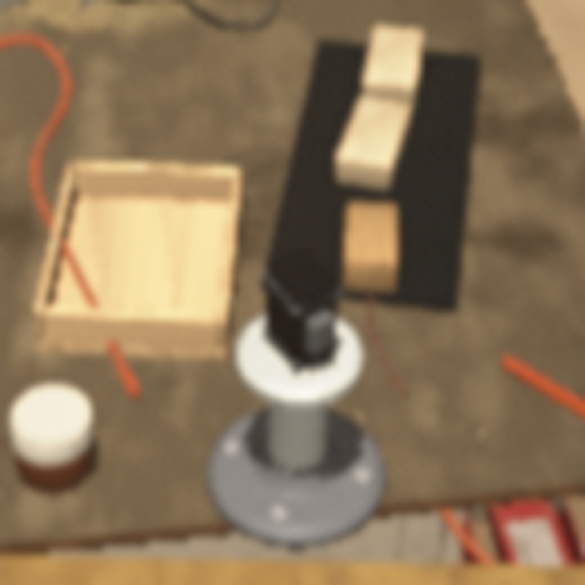

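The crops confirm it. The wedge is the left piece, shown at (512,298) in the top crop and (370,245) in the side crop, thick end towards +y. The mast's button is the grey patch at (318,330) in the side crop, facing +y/−x. Before moving I'll check for obstacles along the path.

Run:
```python
import pickle
from h import *
np.set_printoptions(precision=0,suppress=True,linewidth=220)
P=pickle.load(open("P1.pkl","rb"))
W=np.concatenate([cloud(P[n]).reshape(-1,3) for n in P]);W=W[np.isfinite(W[:,2])]
print("max z grid; rows x 250..900 step50, cols y -600..600 step 60")
for x in range(250,900,50):
    r=[]
    for y in range(-600,600,60):
        m=(W[:,0]>=x)&(W[:,0]<x+50)&(W[:,1]>=y)&(W[:,1]<y+60)
        r.append(np.percentile(W[m,2],98) if m.sum()>5 else np.nan)
    print(x,np.array(r))
# tray walls: z>28 pts in top
T=cloud(P["top"]);T=T[140:210,232:306].reshape(-1,3);T=T[(T[:,2]>24)&(T[:,2]<44)&(T[:,0]>560)&(T[:,1]<290)&(T[:,1]>90)]
print(len(T),cv2.minAreaRect(T[:,:2].astype(np.float32)),np.percentile(T,[2,98],axis=0))
```

```text
max z grid; rows x 250..900 step50, cols y -600..600 step 60
250 [ 485.  537.  540.  533. -845. -822.  681.  688.  673.  492.  333.  200.   nan    4.    5.    7.   10.   -1.  -16.  -16.]
300 [  3.   5.   5.   5.   4.   7. 676. 687. 676.   6. 139.   6.   6.   6.   6.   6.  14. -14. -14. -14.]
350 [  6.   6.   6.   6.   6.  14.   7.   6.   6.  10.   9.   6.   6.   6.   6.  15.   9. -14.  11.   8.]
400 [ 6.  6.  5.  6.  6. 26. 26.  6.  6. 32. 30. 13. 11. 11. 11. 12.  6.  7. 13. 13.]
450 [23. 22.  6.  7.  6.  6.  7.  6.  8. 32. 33. 34. 23. 33.  8.  6.  6.  8. 12. 13.]
500 [ 23.  24.  23.  18.  21.  29.  31.  17.  11.  10.  12.  15.  18.  32.   7. 139. 161. -15. -14.  10.]
550 [ 22.  19.  22.  14.   7.   6.  32.  17.  13.   6.   6.   6.  36.  36.  36. 162. 163. -12. -14. -15.]
600 [  8.   8.   8.   7.   5.  12.  26.  22. 405. 409.   6.  34.  32.  11.  35.   8.  10. -14. -14. -14.]
650 [ 21.   9.   6.   7.   6.  16.   9. 397. 410. 404.   7.  36.  36.  31.  35.  47.  44. -14. -15. -15.]
700 [ 25.   6.   9.  12. 153. 284. 276. 410. 408. 372.  12.  14.  17.  34.  32.  73.  43. -14. -15.  52.]
750 [496. 497. 498. 497. 497. 497. 497. 497. 497. 497. 704. 705. 705. 705. 740. 743. 743. 743. 730. 733.]
800 [593. 618. 497. 636. 642. 498. 602. 600. 526. 528. 705. 706. 705. 706. 744. 745. 744. 745. 741. 742.]
850 [ 19. 545. 498. 496. 520. 520. 603. 600. 525. 527. 576.  15.   7.   6.   6.   5.   6. -15. 168. 174.]
387 ((641.1145629882812, 189.0066375732422), (151.46072387695312, 120.38786315917969), 83.31610107421875) [[576. 111.  25.]
 [706. 266.  40.]]
```

Call:
step_arm(motion=[[[0, 0, 0], [0, 0, -0.15]], [[0, 0, 0], [0, 0, -0.15]], [[0, 0, 0], [0, 0, -0.15]], [[0, 0, 0], [0, 0, -0.15]], [[0, 0, 0], [0, 0, -0.15]], [[0, 0, 0], [0, 0, -0.15]], [[0, 0, 0], [0, 0, -0.145]], [[0, 0, 0], [0, 0, 0]]], hand=62, force=20)

```text
clock: 3.0
tcp_pos: [205.9, -510.0, 260.8]
eef_rot: [[0.143, 0.99, 0.0], [0.99, -0.143, -0.0], [-0.0, 0.0, -1.0]]
contact_force: [0.8, -0.6, 0.1]
opening: 0.704
```

Call:
step_arm(motion=[[[24, 6, 0], [0, 0, 0]], [[48, 12, 0], [0, 0, 0]], [[48, 12, 0], [0, 0, 0]], [[48, 12, 0], [0, 0, 0]], [[48, 12, 0], [0, 0, 0]], [[48, 12, 0], [0, 0, 0]], [[48, 12, 0], [0, 0, 0]], [[48, 12, 0], [0, 0, 0]], [[48, 12, 0], [0, 0, 0]], [[48, 12, 0], [0, 0, 0]], [[48, 12, 0], [0, 0, 0]], [[48, 12, 0], [0, 0, 0]], [[48, 12, 0], [0, 0, 0]], [[48, 12, 0], [0, 0, 0]], [[48, 12, 0], [0, 0, 0]], [[48, 12, 0], [0, 0, 0]], [[0, 0, 0], [0, 0, 0]]])

```text
clock: 5.12
tcp_pos: [495.8, 202.5, 260.2]
eef_rot: [[0.141, 0.99, -0.0], [0.99, -0.141, 0.0], [0.0, -0.0, -1.0]]
contact_force: [0.1, 1.0, 0.4]
opening: 0.706
```

Run:
```python
import pickle
from h import *
np.set_printoptions(precision=0,suppress=True,linewidth=220)
P=pickle.load(open("P1.pkl","rb"))
W=np.concatenate([cloud(P[n]).reshape(-1,3) for n in P]);W=W[np.isfinite(W[:,2])]
for zl in range(0,700,50):
  r=[]
  for y in(50,100,150,200,250,300,350,400):
    m=(W[:,2]>=max(zl,45))&(W[:,2]<zl+50)&(W[:,1]>=y)&(W[:,1]<y+50)&(W[:,0]>600)
    r.append(np.percentile(W[m,0],3) if m.sum()>5 else np.nan)
  print(zl,np.array(r))
```

```text
0 [ nan  nan  nan  nan  nan 676. 676.  nan]
50 [ nan  nan  nan  nan  nan 747. 749.  nan]
100 [ nan  nan  nan  nan  nan 761. 764.  nan]
150 [nan nan nan nan nan nan nan nan]
200 [nan nan nan nan nan nan nan nan]
250 [nan nan nan nan nan nan nan nan]
300 [nan nan nan nan nan nan nan nan]
350 [nan nan nan nan nan nan nan nan]
400 [nan nan nan nan nan nan nan nan]
450 [773. 773. 773. 773. 773. 773. 773. 773.]
500 [774. 777. 775. 778. 784. 781. 788. 786.]
550 [773. 773. 776. 778. 784. 782. 789. 782.]
600 [769. 773. 775. 778. 784. 784. 789. 788.]
650 [774. 775. 776. 776. 783. 779. 786. 785.]
```

Call:
step_arm(motion=[[[-13.7, -3.5, 0], [0, 0, 0]], [[0, 0, 40], [0, 0, 0]], [[0, 0, 50], [0, 0, 0]], [[0, 0, 50], [0, 0, 0]], [[0, 0, 30], [0, 0, 0]], [[0, 0, 20], [0, 0, 0]], [[0, 0, 0], [0, 0, 0]], [[0, 0, 0], [0, 0, 0]]])

```text
clock: 6.12
tcp_pos: [490.3, 186.3, 71.9]
eef_rot: [[0.143, 0.99, 0.002], [0.99, -0.143, 0.0], [0.0, 0.002, -1.0]]
contact_force: [0.2, -0.7, -0.3]
opening: 0.704
```

Run:
```python
from rig import *
from h import *
s=sense();print(s["tcp_pos"])
p=grab_frame("side")
cv2.imwrite("pics/s2.png",cv2.resize(p["pixels"][190:300,280:420,::-1],None,fx=5,fy=5,interpolation=cv2.INTER_CUBIC))
```

```text
[490.26247186 186.29221506  71.93600369]
```

View pics/s2.png

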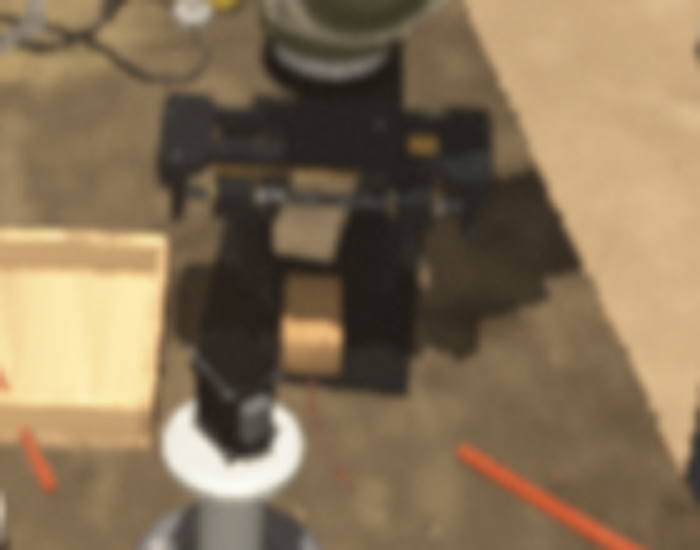

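The wedge sits midway between the open fingers in this crop, at (312,330). Next I go down and grip.

Call:
step_arm(motion=[[[3, 0, 15], [0, 0, 0]], [[0, 0, 15], [0, 0, 0]], [[0, 0, 8], [0, 0, 0]], [[0, 0, 2], [0, 0, 0]], [[0, 0, 0], [0, 0, 0]], [[0, 0, 0], [0, 0, 0]]])

```text
clock: 6.92
tcp_pos: [490.6, 190.1, 31.0]
eef_rot: [[0.141, 0.99, 0.001], [0.99, -0.141, 0.0], [0.0, 0.001, -1.0]]
contact_force: [-0.3, -0.5, -0.0]
opening: 0.707
```

```bash
python3 -c "
from rig import *
s=sense();print(s['tcp_pos'],s['contact_force'])"
```

```text
[490.55244369 190.14841142  31.04775759] [-0.33847447 -0.47867597 -0.04023107]
```

Call:
step_arm(motion=[[[0, 0, 1], [0, 0, 0]], [[0, 0, 0], [0, 0, 0]], [[0, 0, 0], [0, 0, 0]], [[0, 0, 0], [0, 0, 0]], [[0, 0, 0], [0, 0, 0]], [[0, 0, 0], [0, 0, 0]], [[0, 0, 0], [0, 0, 0]], [[0, 0, 0], [0, 0, 0]]], hand=20, force=20)

```text
clock: 7.92
tcp_pos: [490.4, 190.1, 29.8]
eef_rot: [[0.142, 0.99, 0.0], [0.99, -0.142, 0.0], [0.0, 0.0, -1.0]]
contact_force: [-0.1, -0.6, 0.7]
opening: 0.382
```

Call:
step_arm(motion=[[[0, 0, -10], [0, 0, 0]], [[0, 0, -20], [0, 0, 0]], [[0, 0, -30], [0, 0, 0]], [[0, 0, -20], [0, 0, 0]], [[4, 20, 0], [0, 0, 0]], [[8, 40, 0], [0, 0, 0]], [[8, 40, 0], [0, 0, 0]], [[7, 30, 0], [0, 0, 0]], [[3, 17, 0], [0, 0, 0]], [[0, 0, 0], [0, 0, 0]], [[0, 0, 0], [0, 0, 0]]])

```text
clock: 9.3
tcp_pos: [639.3, 199.1, 109.9]
eef_rot: [[0.141, 0.99, -0.001], [0.99, -0.141, -0.0], [-0.0, -0.001, -1.0]]
contact_force: [-1.0, -0.1, -0.6]
opening: 0.382
```

Run:
```python
from rig import *
from h import *
s=sense();print(s["tcp_pos"],s["opening"]*88.1,s["contact_force"])
p=grab_frame("side")
cv2.imwrite("pics/s3.png",cv2.resize(p["pixels"][190:300,240:380,::-1],None,fx=5,fy=5,interpolation=cv2.INTER_CUBIC))
```

```text
[639.34152729 199.0697627  109.93782717] 33.64960668705084 [-0.993587   -0.05952158 -0.62726422]
```

View pics/s3.png

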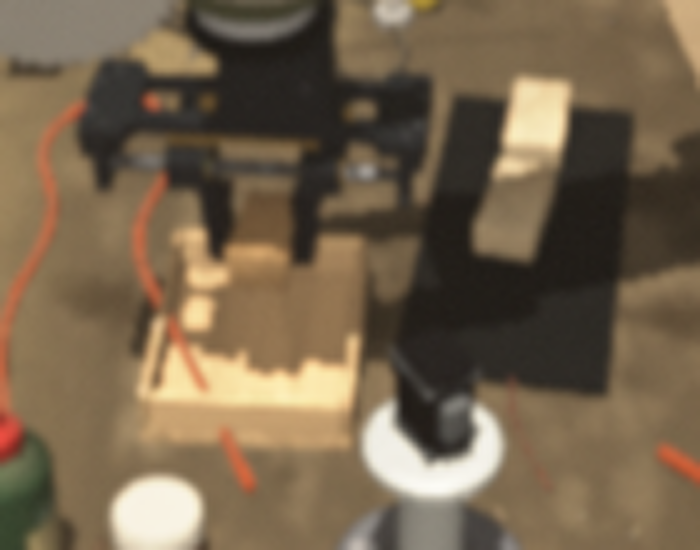

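The wedge is held above the tray, at (265,235) in the crop, and the two blocks haven't moved. Next I lower it.

Call:
step_arm(motion=[[[0, 0, 25], [0, 0, 0]], [[0, 0, 25], [0, 0, 0]], [[0, 0, 18], [0, 0, 0]], [[0, 0, 8], [0, 0, 0]], [[0, 0, 3.5], [0, 0, 0]], [[0, 0, 0.5], [0, 0, 0]], [[0, 0, 0], [0, 0, 0]], [[0, 0, 0], [0, 0, 0]]])

```text
clock: 10.35
tcp_pos: [640.3, 199.0, 30.2]
eef_rot: [[0.142, 0.99, 0.001], [0.99, -0.142, 0.0], [0.0, 0.001, -1.0]]
contact_force: [0.2, 0.1, -1.1]
opening: 0.384
```

```bash
python3 -c "
from rig import *
s=sense();print(s['tcp_pos'],s['contact_force'])"
```

```text
[640.32906941 199.01835998  30.22060757] [ 0.15689046  0.09111681 -1.08077984]
```

Call:
step_arm(motion=[[[0, 0, 1.2], [0, 0, 0]], [[0, 0, 0], [0, 0, 0]], [[0, 0, 0], [0, 0, 0]]])

```text
clock: 10.72
tcp_pos: [640.3, 199.0, 28.9]
eef_rot: [[0.142, 0.99, 0.0], [0.99, -0.142, 0.0], [0.0, 0.0, -1.0]]
contact_force: [-0.9, 0.3, 2.8]
opening: 0.382
```

Call:
step_arm(motion=[[[0, 0, 0], [0, 0, 0]], [[0, 0, 0], [0, 0, 0]], [[0, 0, 0], [0, 0, 0]], [[0, 0, 0], [0, 0, 0]]], hand=52)

```text
clock: 11.22
tcp_pos: [640.1, 199.0, 28.5]
eef_rot: [[0.141, 0.99, -0.0], [0.99, -0.141, -0.0], [-0.0, -0.0, -1.0]]
contact_force: [-0.3, -0.2, -0.4]
opening: 0.589
```

Call:
step_arm(motion=[[[0, 0, -10], [0, 0, 0]], [[0, 0, -20], [0, 0, 0]], [[0, 0, -40], [0, 0, 0]], [[0, 0, -50], [0, 0, 0]], [[0, 0, -50], [0, 0, 0]], [[0, 0, -30], [0, 0, 0]], [[0, 0, -20], [0, 0, 0]], [[0, 0, 0], [0, 0, 0]], [[0, 0, 0], [0, 0, 0]]])

```text
clock: 12.35
tcp_pos: [639.8, 198.9, 247.7]
eef_rot: [[0.142, 0.99, -0.001], [0.99, -0.142, -0.0], [-0.0, -0.001, -1.0]]
contact_force: [-0.8, 0.9, 0.3]
opening: 0.592
```

Run:
```python
from rig import *
from h import *
s=sense();print(s["tcp_pos"],s["opening"]*88.1,s["contact_force"],s["clock"],s["joint_positions"])
p=grab_frame("side")
cv2.imwrite("pics/s4.png",cv2.resize(p["pixels"][190:300,240:380,::-1],None,fx=5,fy=5,interpolation=cv2.INTER_CUBIC))
```

```text
[639.81057355 198.94841846 247.66331423] 52.124684480578644 [-0.78522839  0.86666048  0.28241009] 12.35 [1.25193115e-01 6.08354209e-01 9.39999018e-01 2.44998697e-06
 1.59473089e+00 2.67233327e-01]
```

View pics/s4.png

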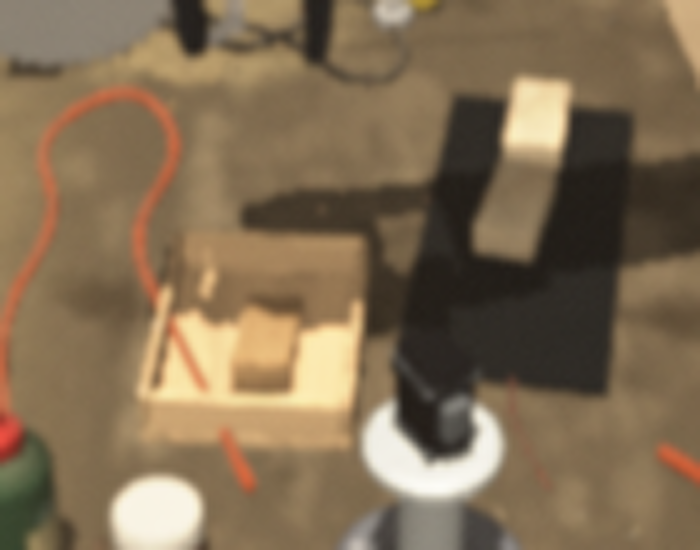

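The wedge lies flat inside the tray, at (265,350) in the crop, and is released. The blocks and mast look untouched. Next I move over the mast and line up.

Call:
step_arm(motion=[[[15.9, -10.9, 0], [0, 0, 0]], [[31, -21, 0], [0, 0, 0]], [[31, -21, 0], [0, 0, 0]], [[31, -21, 0], [0, 0, 0]], [[31, -21, 0], [0, 0, 0]], [[17, -13, 0], [0, 0, 0]], [[0, 0, 0], [0, 0, 0.138]], [[0, 0, 0], [0, 0, 0.138]], [[0, 0, 0], [0, 0, 0.138]], [[0, 0, 0], [0, 0, 0.138]], [[0, 0, 0], [0, 0, 0.138]], [[0, 0, 0], [0, 0, 0.138]], [[0, 0, 0], [0, 0, 0.138]], [[0, 0, 0], [0, 0, 0]], [[0, 0, 0], [0, 0, 0]]], hand=70)

```text
clock: 14.28
tcp_pos: [555.4, 369.7, 248.4]
eef_rot: [[0.894, 0.449, -0.0], [0.449, -0.894, -0.0], [-0.0, 0.0, -1.0]]
contact_force: [0.3, 0.6, 0.9]
opening: 0.794
```

Run:
```python
from rig import *
from h import *
import pickle
s=sense();print(s["tcp_pos"],s["eef_rot"],s["opening"]*88.1,s["clock"])
p=grab_frame("side")
cv2.imwrite("pics/s5.png",cv2.resize(p["pixels"][190:330,250:400,::-1],None,fx=4,fy=4,interpolation=cv2.INTER_CUBIC))
# refine yaw from original side cloud: handle faces
P=pickle.load(open("P1.pkl","rb"))
for n in P:
    w=cloud(P[n]).reshape(-1,3);c=np.array([555.3,369.5])
    k=(np.hypot(*(w[:,:2]-c).T)<30)&(w[:,2]>113)&(w[:,2]<165);W=w[k]
    best=[]
    for a in range(10,45,1):
        r=np.deg2rad(a);ex=np.array([np.cos(r),np.sin(r)]);ey=np.array([-ex[1],ex[0]])
        u=(W[:,:2]-c)@ex;v=(W[:,:2]-c)@ey
        f=lambda q:np.percentile(q,98)-np.percentile(q,2)
        best.append((f(u)*f(v),a,np.percentile(u,[2,98]).round(1),np.percentile(v,[2,98]).round(1)))
    print(n,len(W),*sorted(best,key=lambda b:b[0])[:4],sep="\n ")
```

```text
[555.42771823 369.68274558 248.42465881] [[ 8.93642501e-01  4.48779501e-01 -1.97780087e-04]
 [ 4.48779490e-01 -8.93642523e-01 -1.00613760e-04]
 [-2.21898089e-04  1.15308546e-06 -9.99999975e-01]] 69.95461156742046 14.275
top
 226
 (np.float64(1069.6937048325865), 25, array([-15. ,  12.8]), array([-19.1,  19.4]))
 (np.float64(1069.918016565904), 24, array([-15. ,  12.7]), array([-19.1,  19.4]))
 (np.float64(1078.0410697247435), 26, array([-15.1,  12.9]), array([-19.1,  19.4]))
 (np.float64(1078.098920943363), 23, array([-15.1,  12.8]), array([-19.2,  19.4]))
side
 333
 (np.float64(1009.7642868854035), 23, array([-10.6,  15.5]), array([-15.1,  23.7]))
 (np.float64(1013.3543939771647), 24, array([-10.6,  15.4]), array([-15.3,  23.6]))
 (np.float64(1016.218208097762), 30, array([-10.1,  15.7]), array([-15.9,  23.5]))
 (np.float64(1016.8757122562052), 31, array([-10. ,  15.9]), array([-15.8,  23.5]))
```

View pics/s5.png

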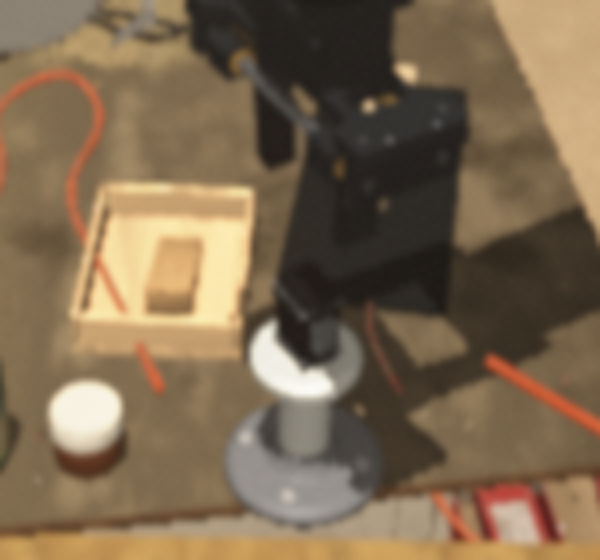

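Jaws are aligned above the handle at (312,310), with the finger at (352,215) on the button side. I go down to TCP z≈137.

Call:
step_arm(motion=[[[0, 0, 25], [0, 0, 0.015]], [[0, 0, 30], [0, 0, 0]], [[0, 0, 20], [0, 0, 0]], [[0, 0, 15], [0, 0, 0]], [[0, 0, 10], [0, 0, 0]], [[0, 0, 8], [0, 0, 0]], [[0, 0, 3.5], [0, 0, 0]], [[0, 0, 0], [0, 0, 0]], [[0, 0, 0], [0, 0, 0]]])

```text
clock: 15.45
tcp_pos: [555.7, 369.7, 137.5]
eef_rot: [[0.901, 0.433, 0.001], [0.433, -0.901, 0.0], [0.001, 0.0, -1.0]]
contact_force: [0.1, 0.6, -0.3]
opening: 0.794
```

Run:
```python
from rig import *
from h import *
s=sense();print(s["tcp_pos"],s["contact_force"],s["opening"]*88.1,s["clock"])
for n,(a,b,c,d) in {"side":(220,330,270,400),"top":(150,250,150,280)}.items():
    p=grab_frame(n)
    cv2.imwrite(f"pics/{n}6.png",cv2.resize(p["pixels"][a:b,c:d,::-1],None,fx=4,fy=4,interpolation=cv2.INTER_CUBIC))
```

```text
[555.68842844 369.68824572 137.53432385] [ 0.11636591  0.59131028 -0.31771234] 69.96632913612792 15.45
```

View pics/side6.png

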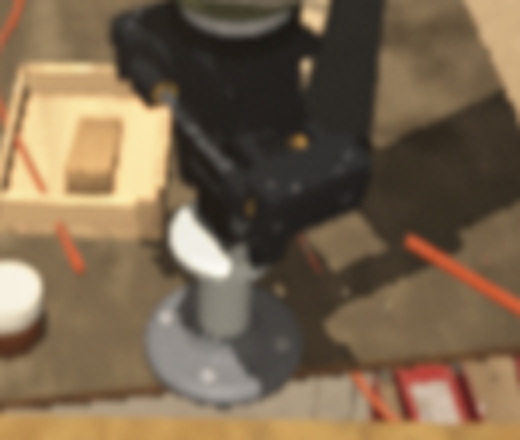

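View pics/top6.png

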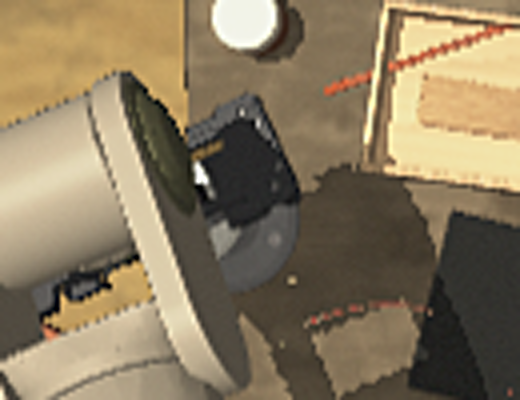

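No contact force and the fingers straddle the handle, one on each side. The side crop shows the lamp head at (200,243) below the fingertips. I close at moderate force and watch the lateral load.

Call:
step_arm(motion=[[[0, 0, 0], [0, 0, 0]], [[0, 0, 0], [0, 0, 0]], [[0, 0, 0], [0, 0, 0]], [[0, 0, 0], [0, 0, 0]], [[0, 0, 0], [0, 0, 0]], [[0, 0, 0], [0, 0, 0]], [[0, 0, 0], [0, 0, 0]], [[0, 0, 0], [0, 0, 0]]], hand=25, force=30)

```text
clock: 16.55
tcp_pos: [556.6, 367.6, 137.0]
eef_rot: [[0.902, 0.432, 0.001], [0.432, -0.902, -0.003], [-0.001, 0.003, -1.0]]
contact_force: [3.8, -11.0, -0.1]
opening: 0.404
```

The opening is 35.6 mm, so the button is flush. There is an 11 N side load because the grasp is about 2.3 mm off along the jaw axis. I'll relieve it and then pull up.

Call:
step_arm(motion=[[[0, 1.2, 0], [0, 0, 0]], [[0, 1.1, 0], [0, 0, 0]], [[0, 0, 0], [0, 0, 0]], [[0, 0, 0], [0, 0, 0]]])

```text
clock: 17.05
tcp_pos: [556.6, 367.5, 137.1]
eef_rot: [[0.901, 0.433, 0.0], [0.433, -0.901, -0.0], [0.0, 0.001, -1.0]]
contact_force: [1.1, -3.5, -0.7]
opening: 0.405
```

Call:
step_arm(motion=[[[0, 0, -2], [0, 0, 0]], [[0, 0, -4], [0, 0, 0]], [[0, 0, -5], [0, 0, 0]], [[0, 0, -5], [0, 0, 0]], [[0, 0, -4], [0, 0, 0]], [[0, 0, 0], [0, 0, 0]]])

```text
clock: 17.8
tcp_pos: [556.6, 367.4, 157.6]
eef_rot: [[0.901, 0.433, 0.0], [0.433, -0.901, -0.0], [0.0, 0.0, -1.0]]
contact_force: [2.6, -2.7, -1.8]
opening: 0.407
```

Run:
```python
from rig import *
from h import *
s=sense();print(s["tcp_pos"],s["contact_force"],s["opening"]*88.1,s["clock"])
p=grab_frame("side");w=cloud(p)
cv2.imwrite(f"pics/side7.png",cv2.resize(p["pixels"][220:330,270:400,::-1],None,fx=4,fy=4,interpolation=cv2.INTER_CUBIC))
px=p["pixels"].astype(int);m=(px.min(-1)>170);m[:250]=0;m[330:]=0;m[:,:300]=0;m[:,350:]=0
W=w[m];W=W[np.hypot(W[:,0]-556,W[:,1]-368)<40];print(len(W),np.percentile(W[:,2],[10,50,90]))
```

```text
[556.59518103 367.41634206 157.57553884] [ 2.55623296 -2.67796138 -1.76269721] 35.82448831039323 17.8
124 [121.06559585 123.68454501 125.23532065]
```

View pics/side7.png

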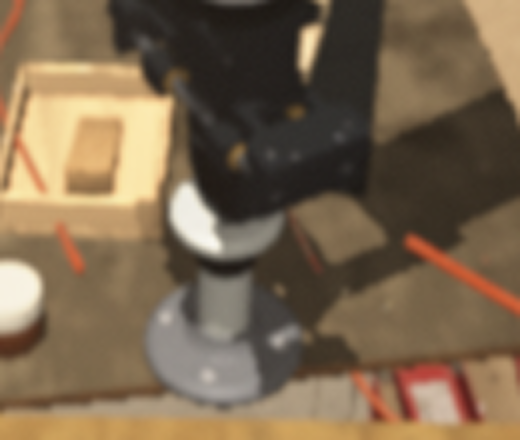

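The lamp head, at (225,225) in the crop, is now at z≈124, so it has risen 20 mm with the gripper. I keep going up, past the first stop.

Call:
step_arm(motion=[[[0, 0, -3], [0, 0, 0]], [[0, 0, -5], [0, 0, 0]], [[0, 0, -5], [0, 0, 0]], [[0, 0, -5], [0, 0, 0]], [[0, 0, -5], [0, 0, 0]], [[0, 0, -5], [0, 0, 0]], [[0, 0, -5], [0, 0, 0]], [[0, 0, -5], [0, 0, 0]], [[0, 0, -5], [0, 0, 0]], [[0, 0, -5], [0, 0, 0]], [[0, 0, -5], [0, 0, 0]], [[0, 0, -5], [0, 0, 0]], [[0, 0, -5], [0, 0, 0]], [[0, 0, -5], [0, 0, 0]], [[0, 0, -4], [0, 0, 0]], [[0, 0, 0], [0, 0, 0]], [[0, 0, 0], [0, 0, 0]]])

```text
clock: 19.98
tcp_pos: [556.6, 367.4, 229.4]
eef_rot: [[0.901, 0.433, 0.0], [0.433, -0.901, -0.0], [0.0, 0.0, -1.0]]
contact_force: [2.4, -3.4, -1.5]
opening: 0.408
```

```bash
cat > chk.py <<'E'
from rig import *
from h import *
import sys
s=sense();print(s["tcp_pos"],s["contact_force"],s["opening"]*88.1,s["clock"])
p=grab_frame("side");w=cloud(p)
cv2.imwrite(f"pics/{sys.argv[1]}.png",cv2.resize(p["pixels"][200:330,250:400,::-1],None,fx=4,fy=4,interpolation=cv2.INTER_CUBIC))
px=p["pixels"].astype(int);m=(px.min(-1)>170);m[:230]=0;m[330:]=0;m[:,:300]=0;m[:,350:]=0
W=w[m];W=W[np.hypot(W[:,0]-556,W[:,1]-368)<40];print(len(W),np.percentile(W[:,2],[10,50,90]))
E
python3 chk.py side8
```

```text
[556.56532806 367.4390175  229.4054066 ] [ 2.37362406 -3.36166234 -1.53664672] 35.925437886245874 19.975
126 [193.64553621 195.75358171 196.91548841]
```

View pics/side8.png

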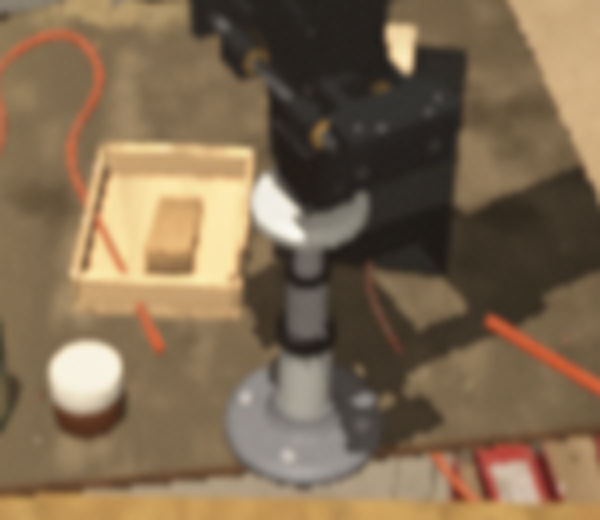

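The head is at z≈197, so the extension is about 92 mm, past the first stop. I creep up to the end stop in small steps.

Call:
step_arm(motion=[[[0, 0, -2], [0, 0, 0]], [[0, 0, -2], [0, 0, 0]], [[0, 0, -2], [0, 0, 0]], [[0, 0, -1], [0, 0, 0]], [[0, 0, -1], [0, 0, 0]], [[0, 0, 0], [0, 0, 0]], [[0, 0, 0], [0, 0, 0]]])

```text
clock: 20.9
tcp_pos: [556.6, 367.4, 237.1]
eef_rot: [[0.901, 0.433, 0.0], [0.433, -0.901, -0.0], [-0.0, 0.0, -1.0]]
contact_force: [3.3, -3.2, -3.0]
opening: 0.405
```

Call:
step_arm(motion=[[[0, 0, -1], [0, 0, 0]], [[0, 0, 0], [0, 0, 0]], [[0, 0, 0], [0, 0, 0]]])

```text
clock: 21.28
tcp_pos: [556.6, 367.4, 237.1]
eef_rot: [[0.901, 0.433, -0.001], [0.433, -0.901, -0.001], [-0.001, 0.0, -1.0]]
contact_force: [5.7, -3.9, -7.1]
opening: 0.405
```

TCP z has stopped at 237.1, exactly 100 mm up from 137.1, and the pull has risen to 7 N, so this is the end stop. I add a slight upward bias and check.

Call:
step_arm(motion=[[[0, 0, -0.5], [0, 0, 0]], [[0, 0, 0], [0, 0, 0]], [[0, 0, 0], [0, 0, 0]], [[0, 0, 0], [0, 0, 0]], [[0, 0, 0], [0, 0, 0]], [[0, 0, 0], [0, 0, 0]], [[0, 0, 0], [0, 0, 0]], [[0, 0, 0], [0, 0, 0]], [[0, 0, 0], [0, 0, 0]]])

```text
clock: 22.4
tcp_pos: [556.5, 367.4, 237.1]
eef_rot: [[0.901, 0.433, -0.002], [0.433, -0.901, -0.001], [-0.002, 0.0, -1.0]]
contact_force: [5.1, -2.3, -10.3]
opening: 0.408
```

```bash
python3 chk.py side9
```

```text
[556.53387579 367.43712007 237.07759478] [  5.09239761  -2.34934818 -10.27940642] 35.9362981533732 22.4
127 [200.89703969 203.12521095 204.71895367]
```

View pics/side9.png

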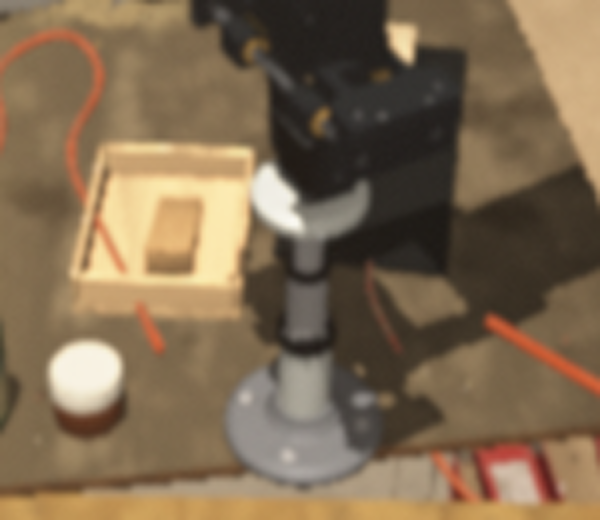

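The lamp head, at (310,200), is at its top with z≈204 (105 + 99.5 mm). The grip is firm, and the wedge rests in the tray at (175,235).

```bash
python3 -c "
from rig import *
print(close_job())"
```

```text
the job is handed in; nothing more can be done
None
```

The wedge is in the scrap tray and the lamp mast is held at its second stop. I handed the job in at about 22.5 s of the 51 s allowed.

- **Wedge:** I picked the tapered piece, the one at the +y end of the row, after depth showed it sloping while the other two were flat. I laid it in the tray and let go. The last side picture shows it lying flat inside the tray. I last saw both straight blocks unmoved after the placing; the arm mostly hid them after that. The turquoise look-alike was never approached.
- **Mast:** I gripped the handle across the button. The opening read about 36 mm throughout, so the button stayed flush. I pulled the mast straight up past the first stop to the end stop. The gripper rose exactly 100 mm and then stopped, with about 10 N of steady pull. Depth on the lamp head gave about 98–100 mm of extension. I finished still holding it there.
- **What was off:** the first grip on the handle was about 2.3 mm off along the jaw direction, which gave an 11 N side load. I shifted to relieve it before pulling; about 3–6 N of side load remained at the end. No other check failed or disagreed.

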